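# Feed the board carriage by one turn of the hand wheel

### The job

Feed the carriage on by one step: with the fingers, push the hand wheel round by its upright red handle, steadily and clockwise as seen from above, through exactly one full turn, so that the handle stops in line with the blue zero mark on the dial, where it started. Do not run well past the mark, do not spin the wheel with a flick, and do not shift or lift the box on the carriage or anything lying round the stage. Leave the wheel and finish clear of everything.

Things in the scene. Friction and masses are not known exactly. Their poses are not given: they have to be found in the camera images.
- wheel (a joint): Turn of the hand wheel about its vertical axis, rad. 0 = start, handle in line with the blue zero mark; grows clockwise seen from above; one full turn = 6.283. About 0.10 N m of friction (2 N at the handle) plus light damping: it stays where it is left. Each turn feeds the carriage 25 mm away from the wheel.
- handle: Upright red handle on the wheel's rim, the only part that stands up from the wheel: 20 mm diameter, round, 58 mm tall. Origin on the handle's axis at its foot, 5 mm above the mid-plane of the rim, 67 mm above the bench; the red grip reaches from 9 to 58 mm above the origin (76 to 125 mm above the bench). It revolves freely on its own pin (its yaw means nothing) and circles at a radius of 58 mm round the axis.
- wheel_axis (a point): Point on the wheel's vertical axis at the top of the hub, 74 mm above the bench. The dark three-spoked wheel is 130 mm across, its rim (14 mm thick) tops out 69 mm above the bench, the hub at 74 mm; all is open above.
- zero_mark (a point): Centre of the blue zero mark (16 x 10 mm) on the white graduated dial, a 180 mm disc under the wheel, its top 40 mm above the bench. The mark lies 80 mm from the wheel's axis, outside the rim; the dial itself is fixed, but clamped at any angle.
- nest (a point): Centre of the floor of the blue carriage's nest, 36 mm above the bench; moves with the carriage. The carriage starts with this point 175 mm from the wheel's axis.
- interface_box: White box, 67 x 93 x 27 mm, loose in the carriage's nest and riding along with it; not to be touched. Origin at the centre of its underside.
- cutters: Red-handled side cutters, 36 x 119 x 11 mm, loose on the bench to the left of the stage; leave alone. Origin at the centre of the underside.
- label_tape: Roll of white tape, 52 mm diameter, 18 mm high, loose on the bench; leave alone. Origin at the centre of its underside.
- marker_blue: White marker with a blue cap, 12 x 126 x 13 mm, loose on the bench; leave alone. Origin at the centre of the underside.
- tweezers: Steel tweezers, 12 x 123 x 9 mm, loose on the bench; leave alone. Origin at the centre of the underside.
- usb_stick: Black memory stick, 18 x 51 x 9 mm, loose on the bench; leave alone. Origin at the centre of the underside.

How it is judged:
By the outcome, as a careful person would: the job done as asked, in the order asked, and still so for the second after the job is handed in, with the robot touching nothing.
It also fails if it takes over 53 s, if anything falls off the work surface, if the arm or the gripper's body presses on something with over 40 N, if the wrist force passes 120 N, or if a joint passes its speed limit or range.

### The arm

A 6-joint arm with a two-finger parallel gripper is mounted at the origin on a cart in front of the work surface, level with it; the furniture and walls round the work are solid. World frame = base frame: x ahead of the robot, y to its left, z up, the work surface at z = 0. Lengths are in mm, angles in degrees, forces in N, time in s.
With the tool pointing down it reaches from about 350 to 800 mm from the base axis. Payload 7.3 kg.
Tool frame: the origin (TCP) lies at the very end of the fingers, on their centre line; the grasp point (between the pads) lies 19 mm behind it; z points along the fingers, y is the line along which they close (so a half turn about z gives the same grasp; the last joint's range is limited). The gripper opens to 85 mm and grips with 20 to 120 N. Pads are 22 mm wide; open, the fingers measure 114 mm over their backs; the gripper's body (76 mm by 85 mm) begins 54 mm behind the grasp point. The pads swing forward as they close: fully open they stand 13 mm farther back than shut.
Start: joints at [62.452, 19.595, 87.324, -0, 73.075, -8.365], TCP at [172.49, 495.874, 231.322] pointing down, gripper open.
Joint ranges: [-145.02, 145.02], [-44.19, 115.74], [2.07, 154.8], [-57.11, 237.11], [16.16, 152.29], [-177.93, 177.93]. Speed limits (degrees/s): [147.25, 147.25, 180, 180, 180, 180].

### API

Orientations are given as [roll, pitch, yaw] about the fixed x, y, z axes, in that order (R = Rz(yaw) Ry(pitch) Rx(roll)).
In Python, from station import movep, move_l, move_joints, release, grab, dwell, inverse_kinematics, get_state, snapshot, camera_info, MotionError, hand_in gives the robot as it stands. Calls block until the motion is done:
- movep(position, orientation): joint-space move of the TCP to a pose.
- move_l(position, rotation=None, velocity=150, force_limit=None): straight line of the TCP; rotation=None keeps the orientation; velocity is the mean speed in mm/s. With force_limit (N) it stops when the force on the tool has changed by that much, and returns True; else False.
- move_joints(angles): joint-space move.
- release() and grab(force=None): open the fingers fully, or close them until they stop; force is the grip in N (None keeps the last).
- dwell(seconds).
- inverse_kinematics(position, orientation): joint angles nearest the present ones, or None.
- get_state(): the state.
- snapshot(name): name is "scene" or "top" or "wrist"; returns (picture, depth): 384x512x3 uint8, red, green, blue; 384x512 float32, mm along the optical axis (not along the pixel's ray), 0 where there is no reading.
- camera_info(name): a dict with "camera_matrix" (3x3 intrinsics, pixels), "rvec" (rotation vector, rad) and "tvec" (3), from world to camera coordinates, as OpenCV has them. Camera axes: x right, y down, z forward; pixel columns grow to the right and rows downward; lengths in mm; the calibration is good to about 2 mm. A picture is of the moment at which its call begins: read the wrist's pose just before it. camera_info takes no time and is no camera call; for the wrist camera it gives the pose at the moment of the call.
A pose or a line that the arm cannot do raises MotionError and nothing moves.
- hand_in(): hands the job in; it is judged then, once.
The state is a dict: "t": time; "joint_positions": joint angles; "qvel": joint speeds; "joint_efforts": joint torques, N m; "ee_pos": TCP position; "eef_rot": TCP orientation; "wrist_force": force on the tool from outside, world axes, zero at the start; "wrist_torque": the same for the moment, N m; "grip_width": finger opening in mm; "grip_force": force on a finger pad.
Only numpy, scipy, OpenCV 4.12 (cv2) and the standard library are available. Lean on these libraries where they do the work, as an engineer would, in place of code of your own. Each camera call takes 0.05 s, during which the arm holds its last target. There are 200 camera calls.

## Working session

There is one attempt and no reset: what is moved stays moved. The work goes in short steps, each a Python script; the robot and the scene stay as the last script left them, time stands still between calls to the robot, and variables do not carry over. Pictures are saved under pics/ and viewed, at most 10 in all, crops included, and the job is handed in when it is done.

```bash
mkdir -p pics; ls
cat > h.py <<'E'
import numpy as np, cv2
from station import *
def cam(n):
    c=camera_info(n); R=cv2.Rodrigues(np.array(c["rvec"],float))[0]
    return np.array(c["camera_matrix"],float),R,np.array(c["tvec"],float).ravel()
def ray(c,uv,z):
    K,R,t=c; d=R.T@np.linalg.inv(K)@np.array([uv[0],uv[1],1.]); o=-R.T@t
    return o+d*(z-o[2])/d[2]
def dep(c,D,us,vs):
    K,R,t=c; z=D[vs,us]; p=np.linalg.inv(K)@np.vstack([us*z,vs*z,z]); return (R.T@(p-t[:,None])).T
E
python3 - <<'E'
from h import *
s=get_state(); print(s["t"],s["ee_pos"],s["eef_rot"])
for n in("scene","top"):
    p,d=snapshot(n); cv2.imwrite(f"pics/{n}0.png",p[:,:,::-1]); np.savez(f"{n}0.npz",p=p,d=d)
    c=cam(n); print(n,-c[1].T@c[2])
E
```

```text
pics
0.0 [172.29448435 495.49811899 230.62163381] [-1.79911203e+02 -1.13110822e-02  1.60818255e+02]
scene [ 939.126069   -298.90474463  816.98868887]
top [ 488.10912533  145.86172194 1002.0190774 ]
```

View pics/top0.png

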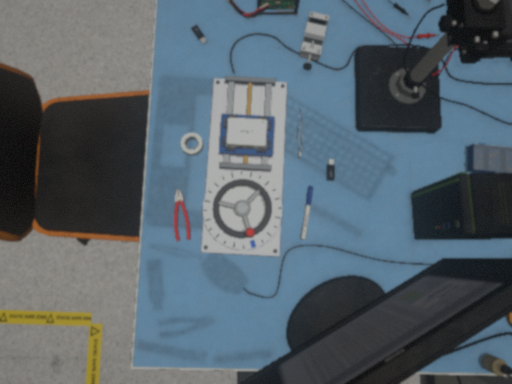

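View pics/scene0.png

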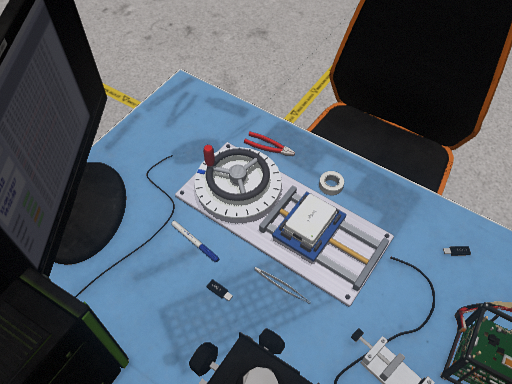

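The top view shows the wheel hub near (242,207), the handle at (250,232), and the blue mark at (253,243). The box sits on the carriage at (247,133). The scene view shows the handle at (209,155) and the blue mark at (201,172). A monitor stands near the wheel, so I'm measuring positions and obstacle heights next.

Run:
```python
from h import *
F={n:np.load(n+"0.npz") for n in("scene","top")}; C={n:cam(n) for n in F}
def comp(p,kind,x0,y0,x1,y1):
    h=cv2.cvtColor(p,cv2.COLOR_RGB2HSV); r,g,b=[p[...,i].astype(int) for i in range(3)]
    m=((r>110)&(g<75)&(b<75)) if kind=="red" else ((b>120)&(r<60)&(g<110))
    k=np.zeros(m.shape,bool);k[y0:y1,x0:x1]=1
    vs,us=np.nonzero(m&k); return us,vs
for n,wins in dict(top=[("red",235,220,265,240),("blue",240,236,265,252)],scene=[("red",195,140,225,170),("blue",190,162,210,182)]).items():
    for k,*w in wins:
        us,vs=comp(F[n]["p"],k,*w); P=dep(C[n],F[n]["d"],us,vs)
        print(n,k,len(us),us.mean(),vs.mean(),"min/max",us.min(),us.max(),vs.min(),vs.max(),"depthpts",np.median(P,0).round(1),P[:,2].min().round(),P[:,2].max().round(), "ray", ray(C[n],(us.mean(),vs.mean()),40 if k=="blue" else 125).round(1))
# dark rim ellipse
for n,(x0,y0,x1,y1) in dict(top=(205,172,282,245),scene=(198,135,290,212)).items():
    d=F[n]["d"]; vs,us=np.mgrid[y0:y1,x0:x1].reshape(2,-1); P=dep(C[n],d,us,vs); g=F[n]["p"][vs,us].max(1)
    k=(g<95)&(P[:,2]>58)&(P[:,2]<80)
    Q=P[k]; hull=cv2.convexHull(np.stack([us[k],vs[k]],1).astype(np.int32))
    pts=np.array([ray(C[n],q[0],69)[:2] for q in hull],np.float32)
    print(n,"rim",k.sum(),np.median(Q[:,2]),cv2.minEnclosingCircle(pts),cv2.fitEllipse(pts))
# full height map
for n in F:
    vs,us=np.mgrid[0:384,0:512].reshape(2,-1); P=dep(C[n],F[n]["d"],us,vs); k=F[n]["d"][vs,us]>0; P=P[k]
    for z in(70,150,250,350):
        q=P[(P[:,2]>z)&(np.abs(P[:,0]-550)<450)&(np.abs(P[:,1]-50)<500)]
        print(n,z,np.unique((q[:,:2]//50*50).astype(int),axis=0).tolist() if z>=150 else len(q))
```

```text
top red 51 249.76470588235293 232.0 min/max 246 254 229 235 depthpts [536.2 144.1 124.7] 120.0 128.0 ray [536.1 144.5 125. ]<stdin>:11: RuntimeWarning: Mean of empty slice.
  ret = ret.dtype.type(ret / rcount)
Traceback (most recent call last):
ValueError: zero-size array to reduction operation minimum which has no identity
```

```bash
cat > m.py <<'E'
from h import *
import sys
F={n:np.load(n+"0.npz") for n in("scene","top")}; C={n:cam(n) for n in F}
def comp(p,kind,x0,y0,x1,y1):
    r,g,b=[p[...,i].astype(int) for i in range(3)]
    m=((r>110)&(g<75)&(b<75)) if kind=="red" else ((b-r>70)&(r<110))
    k=np.zeros(m.shape,bool);k[y0:y1,x0:x1]=1
    return np.nonzero(m&k)[::-1]
for n,wins in dict(top=[("red",235,220,265,240),("blue",247,236,260,250)],scene=[("red",195,140,225,170),("blue",195,166,208,178)]).items():
    for k,*w in wins:
        us,vs=comp(F[n]["p"],k,*w)
        if len(us)==0: print(n,k,"none",F[n]["p"][w[1]:w[3]:3,w[0]:w[2]:3].tolist()); continue
        P=dep(C[n],F[n]["d"],us,vs)
        print(n,k,len(us),us.mean(),vs.mean(),"min/max",us.min(),us.max(),vs.min(),vs.max(),"depthpts",np.median(P,0).round(1),P[:,2].min().round(),P[:,2].max().round(), "ray", ray(C[n],(us.mean(),vs.mean()),40 if k=="blue" else 125).round(1))
for n,(x0,y0,x1,y1) in dict(top=(205,172,282,245),scene=(198,135,290,212)).items():
    d=F[n]["d"]; vs,us=np.mgrid[y0:y1,x0:x1].reshape(2,-1); P=dep(C[n],d,us,vs); g=F[n]["p"][vs,us].max(1)
    k=(g<95)&(P[:,2]>58)&(P[:,2]<80)
    Q=P[k]; hull=cv2.convexHull(np.stack([us[k],vs[k]],1).astype(np.int32))
    pts=np.array([ray(C[n],q[0],69)[:2] for q in hull],np.float32)
    print(n,"rim",k.sum(),np.median(Q[:,2]),cv2.minEnclosingCircle(pts),cv2.fitEllipse(pts))
for n in F:
    vs,us=np.mgrid[0:384,0:512].reshape(2,-1); P=dep(C[n],F[n]["d"],us,vs); P=P[F[n]["d"][vs,us]>0]
    for z in(150,300):
        q=P[(P[:,2]>z)&(P[:,0]>200)&(P[:,0]<850)&(np.abs(P[:,1])<450)]
        print(n,z,len(q),np.unique((q[:,:2]//100*100).astype(int),axis=0).tolist())
E
python3 m.py
```

```text
top red 51 249.76470588235293 232.0 min/max 246 254 229 235 depthpts [536.2 144.1 124.7] 120.0 128.0 ray [536.1 144.5 125. ]
top blue 13 252.53846153846155 243.69230769230768 min/max 251 254 242 246 depthpts [514.6 136.6  41.4] 39.0 44.0 ray [515.2 137.6  40. ]
scene red 45 207.6888888888889 148.06666666666666 min/max 204 211 145 151 depthpts [537.3 142.6 124.7] 121.0 128.0 ray [536.8 142.9 125. ]
scene blue 46 198.91304347826087 170.08695652173913 min/max 195 204 166 173 depthpts [509.4 140.2  40.3] -1.0 44.0 ray [508.7 138.9  40. ]
top rim 749 68.96541910573352 ((590.42041015625, 163.16549682617188), 62.77296447753906) ((590.7127075195312, 163.11846923828125), (123.4957275390625, 125.13471221923828), 47.2348747253418)
scene rim 1067 67.72568423059526 ((593.4646606445312, 159.9634552001953), 65.88197326660156) ((593.2669677734375, 159.59100341796875), (127.02587890625, 131.21437072753906), 36.425758361816406)
scene 150 28331 [[200, 0], [200, 100], [300, -200], [300, -100], [300, 0], [400, -300], [400, -200], [500, -400], [500, -300], [600, -400], [600, -300], [800, -300], [800, -200]]
scene 300 7290 [[200, 0], [200, 100], [300, -200], [300, -100], [300, 0], [400, -200], [800, -300], [800, -200]]
top 150 20228 [[200, 0], [200, 100], [300, -200], [300, -100], [300, 0], [400, -300], [400, -200], [500, -400], [500, -300], [600, -400], [600, -300], [800, -300], [800, -200]]
top 300 9714 [[200, 0], [300, -200], [300, -100], [300, 0], [400, -300], [400, -200], [800, -300], [800, -200]]
```

Run:
```python
from h import *
for n in("top","scene"):
    f=np.load(n+"0.npz");c=cam(n);vs,us=np.mgrid[0:384,0:512].reshape(2,-1);P=dep(c,f["d"],us,vs);P=P[f["d"][vs,us]>0]
    H=np.zeros((16,18),int); i=((P[:,0]-0)//50).astype(int);j=((450-P[:,1])//50).astype(int)
    k=(i>=0)&(i<16)&(j>=0)&(j<18); np.maximum.at(H,(i[k],j[k]),P[k,2].astype(int))
    print(n,"rows x=0.., cols y=450 down"); 
    for r in range(16): print(r*50,H[r])
p=[536.5,143.5]
for z in(200,88):
    for a in range(0,360,60):
        x=[591.5+58*np.cos(np.radians(198-a)),161.5+58*np.sin(np.radians(198-a)),z]
        print(z,a,np.round(inverse_kinematics(x,[180,0,108]),1))
```

```text
top rows x=0.., cols y=450 down
0 [0 0 0 0 0 0 0 0 0 0 0 0 0 0 0 0 0 0]
50 [0 0 0 0 0 0 0 0 0 0 0 0 0 0 0 0 0 0]
100 [0 0 0 0 0 0 0 0 0 0 0 0 0 0 0 0 0 0]
150 [0 0 0 0 0 0 0 0 0 0 0 0 0 0 0 0 0 0]
200 [  0   4   4   5   5 100 127   0   0   0   0   0   0   5   6   6   4   4]
250 [  0   5   5   5   5   5 196 301 276   0   0   0   0   5   9  11  93  50]
300 [  0   5   6   6   6   5   7 306 410 414 413 385   0   0   0  10  11  14]
350 [  0   5   6   5   7   6   5  12  19 414 414 414 412   0   0   0   0  16]
400 [  0   5   6   6   5  10   9   9  16  19  20 413 415 413   0   0   0   0]
450 [  0   8   5  14  15  16  16  18   7   6   6   9 411 413 345   4   4   5]
500 [  0   6  14  15  72 127 128  44  16   8   8   5   6 252 251 250 172  72]
550 [  0   5  14  41  73  79  75  68  15   6   5   5   7 252 254 254   0   0]
600 [  0   5  14  43  72  78  72  65  16   5   7   5   6 250 254 255   0   0]
650 [ 0  5  5  5 46 70 70 40 13 15 11  5  5  7  5  5 35 37]
700 [ 0  6 22 22 66 68 67 40 11 12  8  6  8  7  5  6 38 39]
750 [ 0  6 24 23 65 68 67 41 15  6  5 40 39 41 40  6 37 37]
scene rows x=0.., col
[... 863 characters left out ...]
253 253 251   0]
650 [ 0  4  4 10 44 71 67 42 12 11 10  5  4  4  2  0  0  0]
700 [ 0  4 23 22 65 67 67 40 11 10 10  4  4  3  0  0  0  0]
750 [ 0  4 21 21 64 67 68 39 12  4  3  4  3  0  0  0  0  0]
200 0 [  7.1  24.2  85.3   0.   70.4 -10.9]
200 60 [12.5 27.2 80.5  0.  72.3 -5.5]
200 120 [13.  33.4 69.9  0.  76.8 -5. ]
200 180 [ 9.  36.6 63.9  0.  79.4 -9. ]
200 240 [  4.2  33.9  69.    0.   77.2 -13.8]
200 300 [  2.8  27.7  79.6   0.   72.7 -15.2]
88 0 [  7.1  31.4  93.2  -0.   55.5 -10.9]
88 60 [12.5 33.9 88.3 -0.  57.8 -5.5]
88 120 [13.  39.2 77.8 -0.  63.  -5. ]
88 180 [ 9.  42.1 72.  -0.  65.9 -9. ]
88 240 [  4.2  39.6  76.9   0.   63.5 -13.8]
88 300 [  2.8  34.3  87.4  -0.   58.2 -15.2]
```

Run:
```python
from h import *
s=get_state(); x,y,z=s["ee_pos"]
move_l([x,y,360],velocity=250)
movep([536.5,143.5,340],[180,0,108])
s=get_state(); print(s["t"],s["ee_pos"],s["eef_rot"],s["joint_positions"],np.abs(s["wrist_force"]).max())
for n in("scene","top","wrist"):
    c=cam(n);p,d=snapshot(n); cv2.imwrite(f"pics/{n}1.png",p[:,:,::-1]); np.savez(f"{n}1.npz",p=p,d=d,K=c[0],R=c[1],T=c[2])
a,b=cv2.imread("pics/scene1.png"),cv2.imread("pics/top1.png"); cv2.imwrite("pics/both1.png",np.vstack([a[:300],b[84:]]))
```

```text
2.6083 [536.14836635 144.47615763 340.07138782] [ 1.79993930e+02 -2.08443584e-02  1.08091696e+02] [ 7.16056303e+00  1.96601690e+01  7.02673164e+01  2.16171917e-02
  9.00705076e+01 -1.09311050e+01] 0.8287170754675887
```

View pics/both1.png

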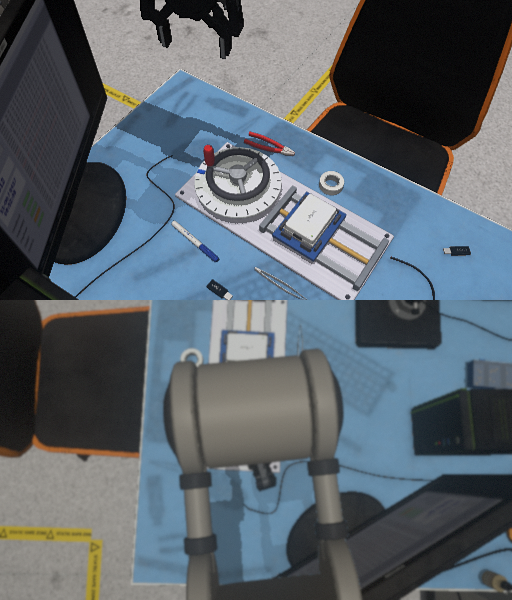

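View pics/wrist1.png

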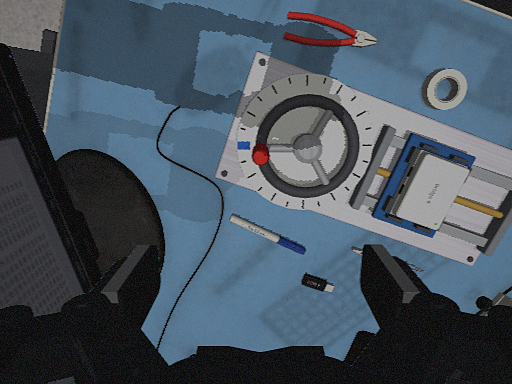

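Both arm rods pass close to the monitor's edge. The wrist view shows the hub at (307,149), the handle top near (261,155) and the mark at (243,146). Next I'll refine these and check the arm's clearance.

Run:
```python
from h import *
f=np.load("wrist1.npz");c=(f["K"],f["R"],f["T"]);p=f["p"];d=f["d"]
r,g,b=[p[...,i].astype(int) for i in range(3)]
def win(m,x0,y0,x1,y1):
    k=np.zeros(m.shape,bool);k[y0:y1,x0:x1]=1;return np.nonzero(m&k)[::-1]
us,vs=win((r>110)&(g<80)&(b<80),245,138,280,172);P=dep(c,d,us,vs)
k=P[:,2]>118; print("handle top",k.sum(),us[k].mean(),vs[k].mean(),P[k].mean(0).round(1),ray(c,(us[k].mean(),vs[k].mean()),125).round(1))
us,vs=win((b-r>60)&(g<120),232,138,256,154);P=dep(c,d,us,vs);print("mark",len(us),us.mean(),vs.mean(),P.mean(0).round(1),ray(c,(us.mean(),vs.mean()),40).round(1))
vs,us=np.mgrid[85:205,245:370].reshape(2,-1);P=dep(c,d,us,vs);k=(p[vs,us].max(1)<90)&(P[:,2]>60)&(P[:,2]<74)
h=cv2.convexHull(np.stack([us[k],vs[k]],1).astype(np.int32));pts=np.array([ray(c,q[0],66)[:2] for q in h],np.float32);print("rim",np.median(P[k,2]),cv2.fitEllipse(pts),cv2.minEnclosingCircle(pts))
K=(P[:,2]>71.5)&(P[:,2]<80)&(np.hypot(P[:,0]-591,P[:,1]-162)<25);print("hub",K.sum(),P[K].mean(0).round(1),P[K].min(0).round(),P[K].max(0).round())
# arm height map
f=np.load("top1.npz");c=cam("top");vs,us=np.mgrid[0:384,0:512].reshape(2,-1);P=dep(c,f["d"],us,vs);P=P[f["d"][vs,us]>0]
H=np.zeros((18,24),int); i=((P[:,0]-200)//25).astype(int);j=((300-P[:,1])//25).astype(int)
k=(i>=0)&(i<18)&(j>=0)&(j<24); np.maximum.at(H,(i[k],j[k]),P[k,2].astype(int))
print("cols y=300 down by 25")
for r in range(18): print(200+r*25,H[r])
```

```text
handle top 158 259.82911392405066 157.5 [535.4 146.2 124.4] [535.4 146.3 125. ]
mark 84 243.5 145.0 [515. 140.  41.] [515.  139.9  40. ]
rim 67.8845782432307 ((590.036376953125, 165.17169189453125), (127.48088073730469, 128.46041870117188), 47.3733024597168) ((589.7559204101562, 165.01780700683594), 64.38290405273438)
hub 514 [589.9 165.   73.6] [574. 149.  72.] [607. 181.  76.]
cols y=300 down by 25
200 [0 0 0 0 0 0 0 0 0 0 0 0 0 0 0 0 0 0 0 0 0 0 0 0]
225 [4 0 0 2 3 1 0 0 0 0 0 0 0 0 0 0 0 0 0 0 0 4 4 6]
250 [5 0 0 4 5 4 5 6 6 1 0 0 0 0 0 0 0 0 0 0 0 3 5 5]
275 [  4   1   0   4   4   5   4   5  97 145 141   0   0   0   0   0   0   0
   0   0   0   0   0   8]
300 [  5   0   0   4   5   5   5   4   4  97 194 214  16 385 389   0   0   0
   0   0   0   0   0   0]
325 [  4   0   0   5   4   6   4   5   5  17  19 120 413 413 413 388 386   0
   0   0   0   0   0   0]
350 [  5   0   0   4   4   5   6   4   5  10  18  19  18 413 414 414 413 387
   0   0   0   0   0   0]
375 [  5   0   4   4   7 673 674 676   5   5  16  19  17   0 411 413 414 413
 410 386   0   0   0   0]
400 [  3   0   3   
[... 310 characters left out ...]
 689 682 677 670 670 660   4   6   0   0   3   7   8   8
   9   9   7 362 346   4]
500 [  0   0   0 699 701 697 696 695 697 668   8   8   0   0   7   7   6   5
   5   6   5   5   5   5]
525 [  0   0   0 701 702 699 698 700 702 674   0   0   0   0   4   4   6   5
   5   4   6 251 249 251]
550 [  0   0   0 696 696 696 696 700 701   0   0   0   0   0   7   6   4   5
   5   6   5 252 251 254]
575 [  0   0   0   0   0 670 677 687 688   0   0   0   0   0   3   4   4   5
   6   4   5 252 251 255]
600 [  0   0   0   0   0   0   0   0   0   0   0   0   0   0   3   4   5   5
   5   4   4 252 251 254]
625 [  0   0   0   0   0   0   0   0   0   0   0   0   0   0   3   3   4   4
   4   4 216 250 251 253]
```

Clearance over the monitor is fine, at least about 80 mm. The handle's angle about the axis agrees between views (about 198.8°). Next I'll descend with the closing direction radial, so that closing can't turn the wheel, then grip lightly and read the forces.

Run:
```python
from h import *
rot=[180,0,108.8]
move_l([536,145,200],rot,velocity=150)
c=cam("wrist");p,d=snapshot("wrist");cv2.imwrite("pics/w2.png",p[:,:,::-1]);np.savez("w2.npz",p=p,d=d,K=c[0],R=c[1],T=c[2])
r,g,b=[p[...,i].astype(int) for i in range(3)]
vs,us=np.nonzero((r>110)&(g<80)&(b<80)); P=dep(c,d,us,vs);k=(np.abs(P[:,2]-125)<5)&(np.hypot(P[:,0]-536,P[:,1]-145)<20)
print("handle",k.sum(),P[k].mean(0).round(1), (P[k].min(0)+P[k].max(0))/2, us[k].mean(),vs[k].mean())
vs,us=np.nonzero(d>0);P=dep(c,d,us,vs);K=(P[:,2]>71.5)&(P[:,2]<78)&(np.hypot(P[:,0]-591,P[:,1]-163)<25);print("hub",K.sum(),P[K].mean(0).round(1),P[K].min(0).round(),P[K].max(0).round())
move_l([536,145,84],velocity=100)
s=get_state();print(s["t"],s["ee_pos"].round(2),s["wrist_force"].round(2),s["grip_width"])
grab(20);dwell(.2)
s=get_state();print(s["t"],s["ee_pos"].round(2),s["wrist_force"].round(2),s["grip_width"],s["grip_force"])
c=cam("wrist");p,d=snapshot("wrist");cv2.imwrite("pics/w3.png",p[:,:,::-1])
```

```text
handle 6 [536.7 152.8 124.1] [536.81620877 152.7420305  124.02789186] 263.8333333333333 188.83333333333334
hub 1096 [589.9 165.1  73.5] [574. 149.  72.] [607. 181.  76.]
5.2 [536.45 145.11  84.64] [-0.15 -0.46  0.42] 85.44191060228624
6.0083 [536.4  145.1   84.22] [2.72 0.9  0.78] 19.145746410330986 20.837716967216693
```

View pics/w3.png

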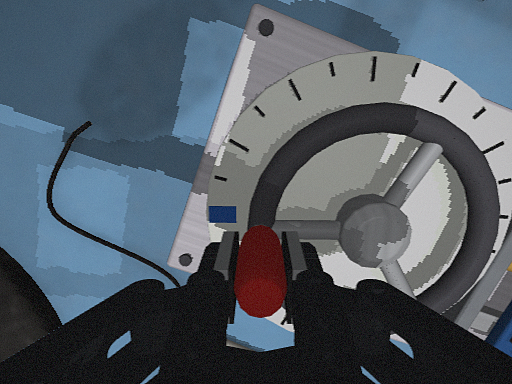

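The handle is held between the pads: 19 mm width, only 2.8 N radial, and z well above the rim. I'll start turning in small chords with radial force correction, doing 40° first.

```bash
cat > turn.py <<'E'
from h import *
import json,sys
a0,a1,off,vel=float(sys.argv[1]),float(sys.argv[2]),np.array(json.loads(sys.argv[3])),float(sys.argv[4])
TH=198.8; u0=np.array([np.cos(np.radians(TH)),np.sin(np.radians(TH))])
C=np.array([536,145.])-58*u0
for a in np.linspace(a0,a1,int(round((a1-a0)/8))+1)[1:]:
    th=np.radians(TH-a);u=np.array([np.cos(th),np.sin(th)]);tg=np.array([np.sin(th),-np.cos(th)])
    move_l([*(C+off+58*u),84],velocity=vel)
    s=get_state();F=s["wrist_force"];fr=F[:2]@u
    print(f"{a:.0f} t{s['t']:.2f} Fr{fr:.1f} Ft{F[:2]@tg:.1f} Fz{F[2]:.1f} w{s['grip_width']:.1f} err",(s['ee_pos'][:2]-C-off-58*u).round(2))
    if np.linalg.norm(F)>45: print("stop");break
    off=off+np.clip(.03*fr,-.4,.4)*u
print(off.tolist())
E
python3 turn.py 0 40 "[0,0]" 35
```

```text
8 t6.44 Fr-3.9 Ft1.4 Fz2.0 w19.5 err [0.38 0.57]
16 t6.83 Fr-5.6 Ft1.4 Fz2.4 w19.6 err [0.36 0.59]
24 t7.21 Fr-4.7 Ft1.4 Fz3.7 w19.3 err [0.31 0.2 ]
32 t7.59 Fr-5.4 Ft-0.0 Fz4.5 w19.2 err [ 0.17 -0.04]
40 t7.97 Fr-4.8 Ft0.1 Fz4.0 w19.4 err [ 0.04 -0.04]
[0.7175545067317443, -0.07256895227746282]
```

```bash
python3 turn.py 40 176 "[0.7175545067317443, -0.07256895227746282]" 35
python3 - <<'E'
from h import *
p,d=snapshot("wrist");q,_=snapshot("scene");cv2.imwrite("pics/w4.png",np.hstack([p,q])[:,:,::-1][:, :])
im=cv2.imread("pics/w4.png");cv2.imwrite("pics/w4.png",cv2.resize(im,(800,300)))
E
```

```text
48 t8.36 Fr-4.8 Ft1.6 Fz4.9 w19.1 err [-0.11 -0.14]
56 t8.74 Fr-3.6 Ft0.4 Fz5.8 w19.3 err [-0.3  -0.23]
64 t9.12 Fr-3.2 Ft0.8 Fz5.9 w19.5 err [-0.48 -0.23]
72 t9.51 Fr-2.2 Ft1.3 Fz6.4 w19.3 err [-0.65 -0.27]
80 t9.89 Fr-2.4 Ft0.7 Fz7.8 w19.2 err [-0.8  -0.23]
88 t10.28 Fr-0.5 Ft0.1 Fz8.3 w19.1 err [-0.9  -0.16]
96 t10.66 Fr-1.2 Ft0.4 Fz8.6 w19.1 err [-0.98 -0.1 ]
104 t11.04 Fr0.7 Ft0.3 Fz7.9 w19.2 err [-1.05  0.01]
112 t11.43 Fr-0.7 Ft0.4 Fz7.4 w19.1 err [-1.08  0.07]
120 t11.81 Fr-0.5 Ft0.7 Fz7.9 w19.3 err [-1.07  0.17]
128 t12.19 Fr1.2 Ft0.6 Fz8.1 w19.3 err [-1.03  0.26]
136 t12.57 Fr0.2 Ft-0.2 Fz8.0 w18.8 err [-0.99  0.28]
144 t12.96 Fr0.6 Ft-0.5 Fz7.1 w19.7 err [-0.94  0.31]
152 t13.34 Fr1.4 Ft0.0 Fz6.6 w18.9 err [-0.91  0.35]
160 t13.72 Fr0.6 Ft0.4 Fz7.4 w19.3 err [-0.84  0.35]
168 t14.11 Fr1.3 Ft0.3 Fz5.5 w19.1 err [-0.79  0.33]
176 t14.49 Fr1.3 Ft1.5 Fz6.9 w19.4 err [-0.75  0.28]
[1.2161789702363124, -0.32431961926496844]
```

View pics/w4.png

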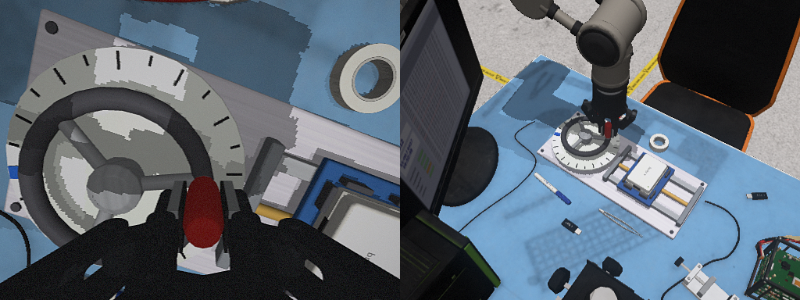

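The wheel is at a half turn with the handle still held, the carriage has advanced, and nothing has been disturbed. Continuing to the end.

```bash
python3 turn.py 176 352 "[1.2161789702363124, -0.32431961926496844]" 35|tail -12
python3 - <<'E'
from h import *
move_l([536,145,84],velocity=20);dwell(.3)
s=get_state();print(s["t"],s["ee_pos"].round(2),s["wrist_force"].round(2),s["grip_width"])
c=cam("wrist");p,d=snapshot("wrist");cv2.imwrite("pics/w5.png",p[:,:,::-1])
a=cv2.imread("pics/w3.png");cv2.imwrite("pics/w5d.png",cv2.resize(np.hstack([a,p[:,:,::-1]]),(800,300)))
E
```

```text
272 t19.19 Fr1.7 Ft-0.5 Fz6.9 w19.4 err [-1.2   0.02]
280 t19.57 Fr0.4 Ft0.3 Fz8.1 w19.2 err [-1.25  0.1 ]
288 t19.96 Fr0.2 Ft-0.1 Fz7.3 w19.3 err [-1.28  0.16]
296 t20.34 Fr0.9 Ft1.5 Fz8.2 w19.2 err [-1.29  0.18]
304 t20.73 Fr0.4 Ft-0.1 Fz7.7 w19.7 err [-1.31  0.29]
312 t21.11 Fr0.7 Ft-0.2 Fz9.2 w19.4 err [-1.32  0.33]
320 t21.49 Fr0.1 Ft0.1 Fz7.6 w19.7 err [-1.28  0.35]
328 t21.88 Fr-0.3 Ft0.4 Fz8.2 w19.7 err [-1.3   0.42]
336 t22.26 Fr-1.2 Ft0.3 Fz7.1 w19.5 err [-1.24  0.41]
344 t22.64 Fr-0.3 Ft0.4 Fz7.3 w19.6 err [-1.24  0.45]
352 t23.02 Fr0.1 Ft0.4 Fz8.2 w19.5 err [-1.2   0.43]
[1.675165882550968, -0.5880091110908292]
23.9417 [536.2  145.45  84.17] [4.95 1.64 4.56] 19.102029457512643
```

View pics/w5d.png

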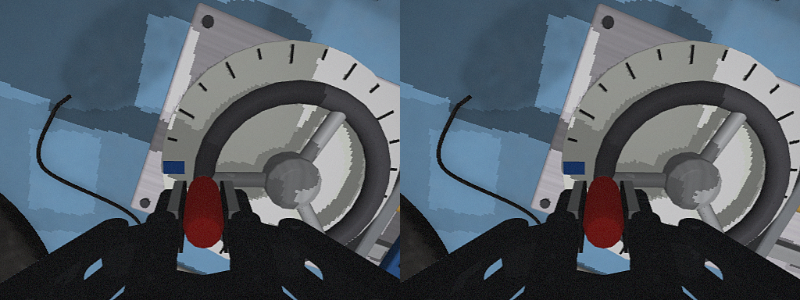

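The view matches the start exactly. Now I'll release, back off straight up to the earlier viewing pose, and re-measure.

Run:
```python
from h import *
release();dwell(.2)
move_l([536,145,340],velocity=150);movep([536.5,143.5,340],[180,0,108]);dwell(.2)
c=cam("wrist");p,d=snapshot("wrist");cv2.imwrite("pics/w6.png",p[:,:,::-1])
f=np.load("wrist1.npz")
def ang(p,d,c):
    r,g,b=[p[...,i].astype(int) for i in range(3)]
    vs,us=np.nonzero((r>110)&(g<80)&(b<80));P=dep(c,d,us,vs);k=(P[:,2]>118)&(P[:,2]<132)&(np.hypot(P[:,0]-536,P[:,1]-146)<40);h=ray(c,(us[k].mean(),vs[k].mean()),125)[:2]
    vs,us=np.nonzero((b-r>60)&(g<120));P=dep(c,d,us,vs);k=(abs(P[:,2]-40)<6)&(np.hypot(P[:,0]-515,P[:,1]-140)<18);m=ray(c,(us[k].mean(),vs[k].mean()),40)[:2]
    vs,us=np.nonzero(d>0);P=dep(c,d,us,vs);k=(P[:,2]>71.5)&(P[:,2]<78)&(np.hypot(P[:,0]-590,P[:,1]-165)<25);a=P[k,:2].mean(0)
    A=lambda q:np.degrees(np.arctan2(*(q-a)[::-1]))%360
    print("handle",h.round(1),"mark",m.round(1),"axis",a.round(1),"angles",A(h).round(2),A(m).round(2))
ang(f["p"],f["d"],(f["K"],f["R"],f["T"]));ang(p,d,c)
s=get_state();print(s["t"],s["ee_pos"].round(1))
```

```text
handle [535.4 146.3] mark [515.  139.9] axis [589.9 165. ] angles 198.89 198.53
handle [535.2 146.4] mark [515.  139.5] axis [590.2 164.6] angles 198.38 198.53
27.2 [536.5 143.5 340. ]
```

View pics/w6.png

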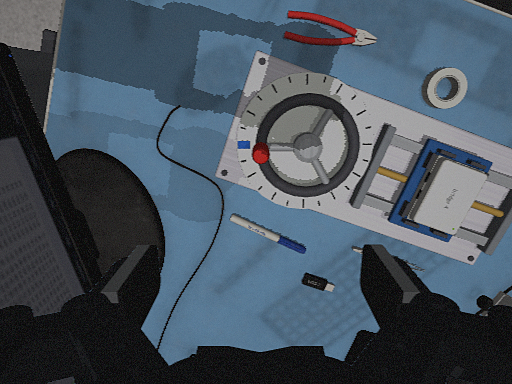

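The handle is back in line with the mark to within about 0.5°. The carriage has advanced with the box still seated, the loose items haven't moved, and the arm is clear.

```bash
python3 -c "
from station import *
print(hand_in())"
```

```text
the job is handed in; nothing more can be done
None
```

I turned the wheel one full turn clockwise, stopping with the handle within about 0.5° of the zero mark, and handed the job in at about 27 s with the arm clear; I closed the fingers lightly on the handle (20 N) instead of only pushing it.

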